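# Unstack a slide carrier and its spacer plate

## Robot

A 7-joint arm with a two-finger parallel gripper is mounted at the origin on a cart in front of the work surface, level with it; the furniture and walls round the work are solid. World frame = base frame: x ahead of the robot, y to its left, z up, the work surface at z = 0. Lengths are in m, angles in rad, forces in N, time in s.
With the tool pointing down it reaches from about 0.425 to 0.95 m from the base axis. Payload 4.7 kg.
Tool frame: the origin (TCP) lies midway between the tips of the shut fingers; the grasp point (between the pads) lies 19 mm behind it (r.pinch_z is the distance from the TCP to the grasp point, in m); z points along the fingers, y is the line along which they close (so a half turn about z gives the same grasp; the last joint's range is limited). The gripper opens to 87 mm and grips with 3 to 60 N. Pads are 19 mm wide; open, the fingers measure 117 mm over their backs; the gripper's body (75 mm by 190 mm) begins 51 mm behind the grasp point.
Start: joints at [-1.149, 0.469, -0.049, 1.532, 0.024, 1.141, -0.082], TCP at [0.294, 0.608, 0.202] pointing down, gripper open.
Joint ranges: [-2.59, 2.59], [-0.33, 1.99], [-1.39, 1.29], [0.1, 2.45], [-1.04, 4.18], [0.21, 1.99], [-2.66, 2.66]. Speed limits (rad/s): [2.57, 2.57, 3.14, 3.14, 3.14, 3.14, 3.14].

## Interface

Orientations are given as a unit quaternion [x, y, z, w].
In Python, from bench import r gives the robot as it stands.
- The arm moves only by the shell command python3 -m creep 'ROWS' [FORCE]. ROWS is a JSON object of lists of equal length, an entry for each row: "claw": the gripper command: -1 is fully open, 1 is shut, values between are in proportion; "slide": the shift along the tool's x, y, z in units of 30 mm (1.0 is 30 mm), a list of three; "twist": the turn, a rotation vector about the tool's x, y, z in units of 6 degrees (1.0 is 6 degrees), a list of three. A call has 1 to 20 rows; each row shifts and turns the commanded pose from where the row before left it, along the tool's axes as they then stand; what a row does not reach is not made up. A row lasts 1/12 s, in which the tool goes at most 41.7 mm and 7.16 degrees, less where a joint would pass 70% of its speed; a pose out of reach is approached as far as the arm can. A call is refused whole if a number of a shift passes 1 or a number of a turn 1, either way. A call with a gripper value outside its range is refused whole. The fingers move at their own pace and stop on an object; FORCE is the grip in N (left out, the last holds). Time passes only in rows, so rows that do not move let the fingers close. It gives the time, the measured TCP pose, the force, the opening and the grip force at its end, in the units of the state.
- r.get_state(): the state, without advancing time (a new reading comes with each control period).
- r.read_camera(name): name is "scene" or "side" or "wrist"; returns a dict with "pixels" (400x640x3 uint8, blue, green, red), "depth" (400x640 float32, m along the optical axis (not along the pixel's ray), 0 where there is no reading), "fx", "fy", "cx", "cy" (pixels), "rvec" (rotation vector, rad) and "tvec" (3), from world to camera coordinates, as OpenCV has them. Camera axes: x right, y down, z forward; pixel columns grow to the right and rows downward; lengths in m; the calibration is good to about 2 mm. A picture is of the moment at which its call begins.
- r.sign_off(): hands the job in; it is judged then, once.
The state is a dict: "time": time; "joint_pos": joint angles; "joint_vel": joint speeds; "effort": joint torques, N m; "tool_pos": TCP position; "eef_rot": TCP orientation; "force": force on the tool from outside, world axes, zero at the start; "wrist_torque": the same for the moment, N m; "width": finger opening in m; "finger_force": force on a finger pad.
Only numpy, scipy, OpenCV 4.12 (cv2) and the standard library are available. Lean on these libraries where they do the work, as an engineer would, in place of code of your own. Each camera call takes 0.05 s, during which the arm holds its last target. There are 200 camera calls.

## Task

Lift the slide carrier off the top of the stack and set it down gently, level all the way, flat on the floor of the shallow steel tray, glass side up. Lay the bare spacer plate that was under it flat and squarely, edges lined up, on top of the pile of spacer plates, leaving that pile where it stands. The lowest carrier stays clipped in its foot.

Things in the scene. Friction and masses are not known exactly. Their poses are not given: they have to be found in the camera images.
- carrier_center (a point): Loose slide carrier on top of the stack: grey plastic block 84 mm long (its x), 40 mm wide (y), 22 mm high, a recess on top holding one glass slide (fixed in it), about 90 g. Point: its centre, half-way up. z points up through the glass side. It lies on the spacer plate, parallel within 4 degrees; the plate stands out about 8 mm (5 to 11) all round it.
- spacer_center (a point): Loose spacer plate under that carrier: dark plastic, 100 mm long (its x), 56 mm wide (y), 10 mm thick, a 12 mm hole near each end, about 90 g. Point: its centre, half-way up. z up. It lies on a second carrier (84 x 40 x 22 mm) clipped to a foot (88 x 44 x 8 mm) fixed to the worktop; so its underside starts 30 mm above the worktop and its edges overhang what is below by 3 to 10 mm.
- pile_top_center (a point): Upper plate of the pile of spacer plates: two loose plates like the spacer (100 x 56 x 10 mm) one on the other on the worktop, edges lined up within some 4 mm. Point: centre of the upper plate, half-way up; the pile's top face is 5 mm above it, 20 mm above the worktop. x along the plate's length, y across, z up.
- tray_floor (a point): The shallow steel tray, empty and fixed to the worktop: 148 mm (its x) by 118 mm (its y) outside, 140 x 110 mm inside, with a rim 9 mm above the worktop. The point is the centre of the inner floor's upper face, 4 mm above the worktop. x along its length, z up.

How it is judged:
At the end, for the whole second after the job is handed in: Carrier flat (2 degrees), glass side up, on the tray's floor inside the rim; spacer flat on the pile's top plate, centres within 15 mm, long edges within 10 degrees (either way round); the pile's top plate within 20 mm of its start; all at rest (x of carrier_center in the frame of tray_floor between -0.045 and 0.045 m and y of carrier_center in the frame of tray_floor between -0.045 and 0.045 m and z of carrier_center in the frame of tray_floor between 0.008 and 0.0135 m and angle between carrier_center's own z axis and vertical below 0.035 rad and horizontal distance between spacer_center and pile_top_center below 0.015 m and z of spacer_center in the frame of pile_top_center between 0.007 and 0.013 m and angle between the x axis of spacer_center and the x axis of pile_top_center, either way round below 0.18 rad and angle between pile_top_center's own z axis and vertical below 0.05 rad and height (world z) of pile_top_center above 0.012 m and distance of pile_top_center from where it was at the start of the episode below 0.02 m and linear speed of each of carrier, spacer below 0.02 m/s); the robot touches nothing.
It fails at once if the slide carrier is tipped by more than 25 degrees (angle between carrier_center's own z axis and vertical above 0.44 rad).
It fails at once if the slide carrier is dropped (falls freely by more than about 25 mm) (linear speed of carrier above 0.7 m/s and contact force between the fingers and carrier below 0.1 N).
It also fails if it takes over 58 s, if anything falls off the work surface, if the arm or the gripper's body presses on something with over 40 N, if the wrist force passes 120 N, or if a joint passes its speed limit or range.

## Working session

There is one attempt and no reset: what is moved stays moved. The work goes in short steps, Python scripts to look and compute and a shell command to move; the robot and the scene stay as the last step left them, time stands still between calls to the robot, and variables do not carry over. Pictures are saved under pics/ and viewed, at most 12 in all, crops included, and the job is handed in when it is done.

```bash
ls; mkdir -p pics; python3 - <<'E'
from bench import r
import cv2,numpy as np,pickle
s=r.get_state(); print({k:np.round(v,4).tolist() for k,v in s.items()})
d={}
for n in("scene","side","wrist"):
    c=r.read_camera(n); d[n]=c
    R=cv2.Rodrigues(np.array(c["rvec"],float))[0]
    print(n,c["fx"],c["cx"],c["cy"],"pos",(-R.T@np.array(c["tvec"]).ravel()).round(3),"fwd",R[2].round(2))
    cv2.imwrite(f"pics/{n}0.png",c["pixels"])
pickle.dump(d,open("d0.pkl","wb"))
a=np.vstack([d["scene"]["pixels"],d["side"]["pixels"]]);cv2.imwrite("pics/both0.png",cv2.resize(a,(480,600)))
E
```

```text
pics
{'time': 0.0, 'joint_pos': [-1.1489, 0.4694, -0.0486, 1.5337, 0.0241, 1.141, -0.0823], 'joint_vel': [0.002, -0.0002, -0.0013, 0.0012, -0.0026, -0.0003, -0.0009], 'effort': [0.0008, -50.7961, -0.0802, -23.6154, -0.0614, 0.0378, 0.0002], 'tool_pos': [0.2938, 0.607, 0.2007], 'eef_rot': [0.2235, 0.9747, -0.0009, -0.0002], 'force': [0.1457, 0.6836, 0.0547], 'wrist_torque': [0.0455, -0.003, 0.0118], 'finger_force': 0.0, 'width': 0.0869}
scene 514.6936544860463 321.12097352614495 203.94440458553623 pos [-0.048 -0.286  0.543] fwd [ 0.62  0.55 -0.57]
side 449.0537199877044 323.7170095366716 206.9884471831265 pos [ 0.338 -0.582  0.439] fwd [ 0.17  0.88 -0.44]
wrist 333.22046463900335 317.95088723338876 199.57328988093533 pos [0.235 0.636 0.385] fwd [ 0.21 -0.11 -0.97]
```

View pics/scene0.png

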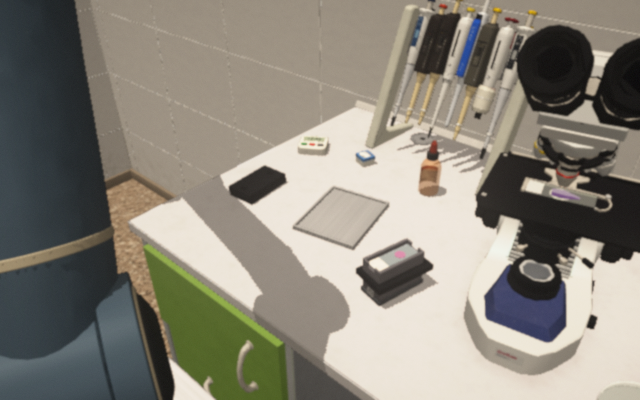

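View pics/side0.png

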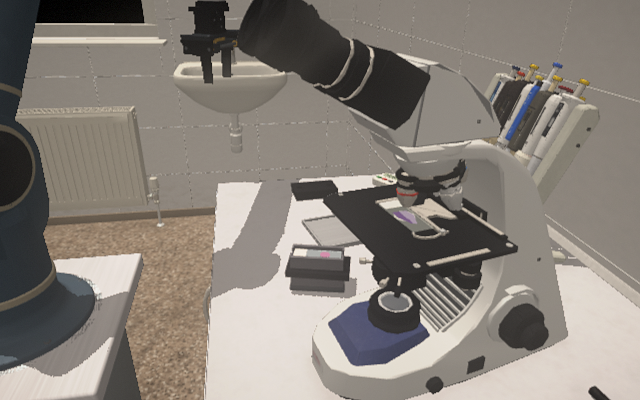

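The scene view shows the stack at about (395,270), the tray at (342,216), the pile at (258,184) and the microscope to the right of the stack. In the side view the stack is at (318,268), the pile at (315,190), and the tray is partly hidden at (330,230). Next I measure them from depth points at the known heights.

```bash
cat > h.py <<'E'
import cv2,numpy as np
def pts(c):
    R=cv2.Rodrigues(np.array(c["rvec"],float))[0]; t=np.array(c["tvec"],float).ravel()
    v,u=np.mgrid[0:400,0:640]; z=c["depth"]
    P=np.stack([(u-c["cx"])/c["fx"]*z,(v-c["cy"])/c["fy"]*z,z],-1)
    W=(P-t)@R; W[z<=0]=np.nan
    return W
def ray(c,uv,h):
    R=cv2.Rodrigues(np.array(c["rvec"],float))[0]; t=np.array(c["tvec"],float).ravel()
    uv=np.asarray(uv,float); d=np.stack([(uv[:,0]-c["cx"])/c["fx"],(uv[:,1]-c["cy"])/c["fy"],np.ones(len(uv))],-1)@R
    o=-R.T@t; return o+d*((h-o[2])/d[:,2])[:,None]
def rect(xy):
    (cx,cy),(w,h),a=cv2.minAreaRect(np.asarray(xy,np.float32))
    if w<h: w,h,a=h,w,a+90
    return np.round([cx,cy,w,h],4).tolist(), round((a+90)%180-90,1)
def face(c,box,z0,z1,h,name=""):
    """largest blob of pixels in a pixel box with depth height in z0..z1, contour cast onto plane h"""
    W=pts(c); m=((W[...,2]>z0)&(W[...,2]<z1)).astype(np.uint8)
    k=np.zeros_like(m); u0,v0,u1,v1=box; k[v0:v1,u0:u1]=1; m&=k
    m=cv2.morphologyEx(m,cv2.MORPH_CLOSE,np.ones((3,3),np.uint8))
    cs=cv2.findContours(m,0,cv2.CHAIN_APPROX_NONE)[0]
    if not cs: print(name,"none"); return
    b=max(cs,key=cv2.contourArea)[:,0]
    zm=np.nanmedian(W[...,2][(m>0)])
    print(name,"n",int(m.sum()),"zmed",zm.round(4),"rect",*rect(ray(c,b,h)[:,:2]))
    return m
E
python3 - <<'E'
import pickle;from h import *
d=pickle.load(open("d0.pkl","rb"))
for n,B in(("scene",dict(st=(345,230,445,310),pi=(220,155,295,210),tr=(285,180,395,255))),("side",dict(st=(275,235,362,300),pi=(280,170,345,205),tr=(295,205,375,250)))):
    c=d[n]; W=pts(c)
    for k,b in B.items():
        z=W[b[1]:b[3],b[0]:b[2],2]; hh,e=np.histogram(z[np.isfinite(z)],bins=np.arange(-.01,.081,.005)); print(n,k,hh.tolist())
    face(c,B["st"],.054,.075,.062,n+" carrier")
    face(c,B["st"],.034,.046,.040,n+" plate")
    face(c,B["st"],.034,.075,.040,n+" plate+carrier")
    face(c,B["pi"],.015,.026,.020,n+" pile")
    face(c,B["tr"],.0025,.015,.009,n+" tray")
E
```

```text
scene st [0, 1002, 3776, 373, 162, 134, 6, 4, 162, 312, 480, 162, 170, 831, 393, 0, 0, 0]
scene pi [0, 260, 2266, 129, 137, 222, 718, 0, 0, 0, 0, 0, 0, 0, 0, 0, 0, 0]
scene tr [0, 628, 5369, 1907, 156, 0, 0, 0, 0, 0, 0, 0, 1, 70, 82, 0, 0, 0]
scene carrier n 1292 zmed 0.0578 rect [0.4443, 0.0119, 0.0906, 0.0475] -14.9
scene plate n 866 zmed 0.0405 rect [0.4476, 0.0101, 0.1058, 0.061] -17.3
scene plate+carrier n 2396 zmed 0.0554 rect [0.454, 0.0159, 0.1144, 0.0749] -15.0
scene pile n 957 zmed 0.0209 rect [0.5011, 0.364, 0.1072, 0.0647] 3.6
scene tray n 4015 zmed 0.0051 rect [0.5377, 0.1782, 0.1828, 0.143] 14.8
side st [0, 0, 2441, 530, 221, 143, 122, 34, 97, 181, 501, 141, 174, 572, 407, 21, 0, 0]
side pi [0, 0, 812, 76, 82, 104, 454, 0, 0, 0, 0, 0, 0, 0, 0, 0, 0, 0]
side tr [0, 0, 929, 1020, 135, 0, 0, 0, 0, 0, 0, 0, 0, 75, 167, 9, 0, 0]
side carrier n 1060 zmed 0.0593 rect [0.4454, 0.0108, 0.0842, 0.0563] -14.6
side plate n 769 zmed 0.0417 rect [0.4473, 0.0097, 0.1006, 0.0678] -15.8
side plate+carrier n 2053 zmed 0.0545 rect [0.4516, 0.0248, 0.1006, 0.0993] -15.8
side pile n 560 zmed 0.0224 rect [0.5011, 0.3655, 0.1038, 0.0744] 3.4
side tray n 2050 zmed 0.0057 rect [0.5012, 0.1956, 0.1872, 0.1317] 82.6
```

View pics/wrist0.png

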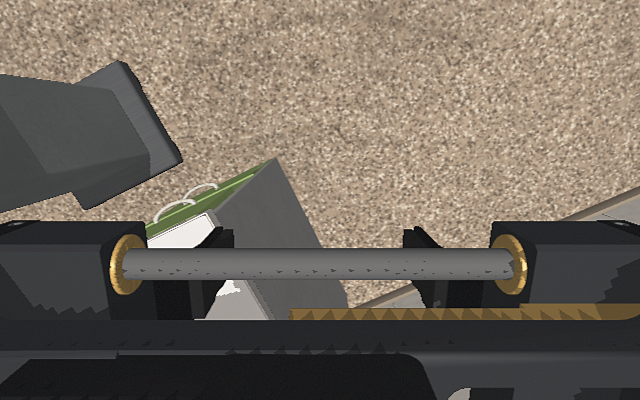

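The wrist view shows only the floor and the cart edge, with its lower half blocked by the gripper, so it is no use here. The two cameras agree within 3 mm on the carrier (0.445,0.011, yaw −15°), the plate (0.447,0.010, −16°) and the pile (0.501,0.365, 3.5°). Next come the tray by grey colour and a check for obstacles.

```bash
python3 - <<'E'
import pickle;from h import *
d=pickle.load(open("d0.pkl","rb"))
c=d["scene"]; g=cv2.cvtColor(c["pixels"],6); print("grey tray",g[215,340],"table",g[190,400],g[240,300])
b=(285,180,395,255); m=np.zeros_like(g); sub=g[b[1]:b[3],b[0]:b[2]]
m[b[1]:b[3],b[0]:b[2]]=((sub<185)&(sub>60))*255
m=cv2.morphologyEx(m,cv2.MORPH_OPEN,np.ones((5,5),np.uint8))
n,l,s,ce=cv2.connectedComponentsWithStats(m); print(s[1:].tolist())
k=l[215,340]; q=cv2.findContours((l==k).astype(np.uint8),0,1)[0][0][:,0]
print("tray rect",rect(ray(c,q,.009)[:,:2])); print("quad px",cv2.approxPolyDP(q,8,True)[:,0].tolist())
corners=ray(c,[(340,187),(389,204),(347,246),(294,225)],.009)[:,:2]; print(corners.round(3).tolist(),corners.mean(0))
for n in("scene","side"):
    W=pts(d[n]).reshape(-1,3)
    for z0,z1 in((.07,.15),(.15,.25),(.25,.4)):
        P=W[(W[:,2]>z0)&(W[:,2]<z1)&(abs(W[:,0]-.5)<.3)&(abs(W[:,1])<.5)]
        D=np.hypot(*(P[:,:2]-[.445,.011]).T)
        i=D.argmin() if len(D) else None
        print(n,z0,len(P), None if i is None else (D[i].round(3),P[i].round(3)), None if i is None else (P.min(0).round(2),P.max(0).round(2)))
E
```

```text
grey tray 192 table 232 232
[[363, 202, 26, 32, 260], [294, 225, 5, 5, 25], [354, 235, 9, 10, 50], [380, 245, 15, 10, 111], [285, 247, 7, 8, 52]]
tray rect ([0.9328, 0.6426, 2.7639, 1.9693], -49.8)
quad px [[0, 0], [0, 399], [639, 399], [639, 0]]
[[0.6, 0.24], [0.615, 0.136], [0.47, 0.118], [0.454, 0.223]] [0.53473751 0.17913562]
scene 0.07 5830 (np.float64(0.144), array([ 0.551, -0.087,  0.07 ])) (array([ 0.47, -0.25,  0.07]), array([0.8 , 0.31, 0.15]))
scene 0.15 11890 (np.float64(0.098), array([ 0.47 , -0.083,  0.209])) (array([ 0.43, -0.26,  0.15]), array([0.8 , 0.09, 0.25]))
scene 0.25 8753 (np.float64(0.137), array([ 0.42 , -0.124,  0.36 ])) (array([ 0.34, -0.23,  0.25]), array([ 0.56, -0.11,  0.4 ]))
side 0.07 11234 (np.float64(0.154), array([ 0.47 , -0.141,  0.148])) (array([ 0.47, -0.25,  0.07]), array([ 0.74, -0.11,  0.15]))
side 0.15 16782 (np.float64(0.096), array([ 0.47 , -0.081,  0.21 ])) (array([ 0.43, -0.27,  0.15]), array([ 0.7 , -0.07,  0.25]))
side 0.25 20194 (np.float64(0.14), array([ 0.46 , -0.129,  0.314])) (array([ 0.34, -0.25,  0.25]), array([ 0.65, -0.12,  0.4 ]))
```

```bash
python3 - <<'E'
import pickle;from h import *
d=pickle.load(open("d0.pkl","rb"))
a=np.radians(-15.2); X=np.array([np.cos(a),np.sin(a)]); Y=np.array([-X[1],X[0]])
P=np.vstack([pts(d[n]).reshape(-1,3) for n in("scene","side")]); P=P[np.isfinite(P[:,0])]
q=P[:,:2]-[.445,.011]; x=q@X; y=q@Y
print("min x' (3rd smallest) of points, rows z, cols y' bins from -.16 to .16 by .02")
for z0 in np.arange(.07,.5,.03):
    row=[]
    for y0 in np.arange(-.16,.159,.02):
        s=np.sort(x[(P[:,2]>z0)&(P[:,2]<z0+.03)&(y>y0)&(y<y0+.02)&(abs(x)<.2)])
        row.append("  .  " if len(s)<4 else f"{s[3]*1000:5.0f}")
    print(f"{z0:.2f}",*row)
E
```

```text
min x' (3rd smallest) of points, rows z, cols y' bins from -.16 to .16 by .02
0.07    78    80    99   134   131   146   157   159   .     .     .     .     .     .     .     .  
0.10    84    88   178   .     165   162   .     .     .     .     .     .     .     .     .     .  
0.13    64    67   .     .     .     .     .     .     .     .     .     .     .     .     .     .  
0.16    85    83   .     .     .     .     .     .     .     .     .     .     .     .     .     .  
0.19    31    21    17    26    62   100   .     .     .     .     .     .     .     .     .     .  
0.22    99   104   113   116   174   .     .     .     .     .     .     .     .     .     .     .  
0.25    94    94   106   116   .     .     .     .     .     .     .     .     .     .     .     .  
0.28    64    58   .     .     .     .     .     .     .     .     .     .     .     .     .     .  
0.31    27    33   .     .     .     .     .     .     .     .     .     .     .     .     .     .  
0.34     4    10   .     .     .     .     .     .     .     .     .     .     .     .     .     .  
0.37    82    90   .     .     .     .     .     .     .     .     .     .     .     .     .     .  
0.40   .     .     .     .     .     .     .     .     .     .     .     .     .     .     .     .  
0.43   .     .     .     .     .     .     .     .     .     .     .     .     .     .     .     .  
0.46   .     .     .     .     .     .     .     .     .     .     .     .     .     .     .     .  
0.49   .     .     .     .     .     .     .     .     .     .     .     .     .     .     .     .
```

```bash
python3 - <<'E'
import pickle;from h import *
from scipy.spatial.transform import Rotation as Ro
d=pickle.load(open("d0.pkl","rb")); R=Ro.from_quat([.2235,.9747,-.0009,-.0002]).as_matrix(); T=np.array([.2938,.607,.2007])
for n in("scene","side"):
    P=pts(d[n]).reshape(-1,3); P=P[np.isfinite(P[:,0])]; L=(P-T)@R
    L=L[(abs(L[:,0])<.2)&(abs(L[:,1])<.2)&(L[:,2]<.03)]
    for z in np.arange(.02,-.32,-.02):
        s=L[(L[:,2]<=z)&(L[:,2]>z-.02)]
        if len(s)>3: print(n,f"z {z:.2f} n {len(s)} x {np.percentile(s[:,0],[1,99]).round(3)} y {np.percentile(s[:,1],[1,99]).round(3)} zmax {s[:,2].max():.3f}")
E
```

```text
side z -0.02 n 127 x [-0.011  0.012] y [-0.054  0.053] zmax -0.024
side z -0.04 n 153 x [-0.012  0.011] y [-0.057  0.056] zmax -0.040
side z -0.06 n 171 x [-0.011  0.011] y [-0.061  0.059] zmax -0.061
side z -0.08 n 229 x [-0.037  0.035] y [-0.089  0.068] zmax -0.080
side z -0.10 n 502 x [-0.038  0.035] y [-0.094  0.082] zmax -0.100
side z -0.12 n 540 x [-0.037  0.035] y [-0.097  0.083] zmax -0.120
side z -0.14 n 285 x [-0.025  0.023] y [-0.052  0.016] zmax -0.140
side z -0.16 n 291 x [-0.024  0.021] y [-0.052  0.016] zmax -0.160
side z -0.18 n 344 x [-0.038  0.034] y [-0.052  0.011] zmax -0.180
side z -0.20 n 113 x [-0.037  0.029] y [-0.037  0.011] zmax -0.200
```

The cloud puts the gripper's wide part (±95 mm along y) only at 70–140 mm behind the TCP. The microscope stage, at z≈0.2, overhangs the −y side of the stack, so I approach and leave from +y. First move is to a hover clear of it.

```bash
python3 -m creep '{"claw":[-1,-1,-1,-1,-1,-1,-1,-1,-1,-1,-1,-1,-1,-1,-1,-1,-1,-1,-1,-1],"slide":[[0,0,0],[0,0,0],[-0.55,-0.81,0],[-0.55,-0.81,0],[-0.55,-0.81,0],[-0.55,-0.81,0],[-0.55,-0.81,0],[-0.55,-0.81,0],[-0.55,-0.81,0],[-0.55,-0.81,0],[-0.55,-0.81,0],[-0.55,-0.81,0],[-0.55,-0.81,0],[-0.55,-0.81,0],[-0.55,-0.81,0],[-0.55,-0.81,0],[-0.55,-0.81,0],[-0.55,-0.81,0],[-0.55,-0.81,0],[-0.55,-0.81,0]],"twist":[[0,0,-0.92],[0,0,-0.92],[0,0,0],[0,0,0],[0,0,0],[0,0,0],[0,0,0],[0,0,0],[0,0,0],[0,0,0],[0,0,0],[0,0,0],[0,0,0],[0,0,0],[0,0,0],[0,0,0],[0,0,0],[0,0,0],[0,0,0],[0,0,0]]}' 20
cat >> h.py <<'E'
from scipy.spatial.transform import Rotation as Ro
def tool(s):
    return np.array(s["tool_pos"]),Ro.from_quat(s["eef_rot"]).as_matrix()
def go(s,xyz,yaw=None):
    """units of shift in tool axes to reach xyz; yaw of tool x in deg"""
    T,R=tool(s); print("to go units",((np.array(xyz)-T)@R/.03).round(3),"tool x yaw",np.degrees(np.arctan2(R[1,0],R[0,0])).round(2),"tilt",np.degrees(np.arccos(-R[2,2])).round(2))
def tips(c,s):
    T,R=tool(s); P=pts(c).reshape(-1,3); P=P[np.isfinite(P[:,0])]; L=(P-T)@R
    L=L[(abs(L[:,0])<.02)&(abs(L[:,1])<.07)&(L[:,2]<.03)&(L[:,2]>-.12)]
    for a,b in((-.07,0),(0,.07)):
        q=L[(L[:,1]>a)&(L[:,1]<b)]
        if len(q)>5: print("finger",a,"tip z",np.sort(q[:,2])[-4:].round(4),"y",np.percentile(q[q[:,2]>-.05][:,1],[2,98]).round(3))
E
python3 - <<'E'
from bench import r; from h import *
s=r.get_state(); print(s["time"],s["tool_pos"],s["width"]); go(s,[.471,.108,.2])
for n in("scene","side","wrist"):
    c=r.read_camera(n); cv2.imwrite(f"pics/{n}1.png",c["pixels"]); print(n); tips(c,s)
E
```

```text
time: 1.82
tool_pos: [0.4696, 0.1074, 0.2017]
eef_rot: [0.129, 0.992, 0.0, -0.0]
force: [0.4, 0.7, 0.9]
width: 0.0872
finger_force: 0.0
1.8167 [0.46962243 0.10744447 0.20167145] 0.08724082909162252
to go units [-0.04   0.03   0.056] tool x yaw 165.22 tilt 0.01
scene
finger -0.07 tip z [-0.022  -0.0217 -0.0213 -0.0207] y [-0.054 -0.043]
finger 0 tip z [-0.0218 -0.0216 -0.0215 -0.0211] y [0.042 0.052]
side
finger -0.07 tip z [-0.0241 -0.0238 -0.0237 -0.0236] y [-0.06  -0.054]
finger 0 tip z [-0.0252 -0.024  -0.023  -0.0229] y [0.036 0.046]
wrist
finger -0.07 tip z [-0.0213 -0.0209 -0.0208 -0.0207] y [-0.056 -0.047]
finger 0 tip z [-0.0213 -0.0211 -0.021  -0.0205] y [0.04  0.049]
```

```bash
python3 -m creep '{"claw":[0.08,0.08,0.08,0.08,0.08,0.08,0.08,0.08],"slide":[[0,0,0],[0,0,0],[0,0,0],[0,0,0],[0,0,0],[0,0,0],[0,0,0],[0,0,0]],"twist":[[0,0,0],[0,0,0],[0,0,0],[0,0,0],[0,0,0],[0,0,0],[0,0,0],[0,0,0]]}' >/dev/null
cat > t.py <<'E'
from bench import r; from h import *
s=r.get_state(); print(s["time"],s["tool_pos"],s["width"])
for n in("scene","side","wrist"):
    c=r.read_camera(n); print(n); tips(c,s)
E
python3 t.py
python3 -m creep '{"claw":[-0.29,-0.29,-0.29,-0.29,-0.29,-0.29],"slide":[[0,0,0],[0,0,0],[0,0,0],[0,0,0],[0,0,0],[0,0,0]],"twist":[[0,0,0],[0,0,0],[0,0,0],[0,0,0],[0,0,0],[0,0,0]]}' >/dev/null
python3 t.py
python3 - <<'E'
import pickle;from h import *
d=pickle.load(open("d0.pkl","rb"))
a=np.radians(-15.2); X=np.array([np.cos(a),np.sin(a)]); Y=np.array([-X[1],X[0]])
for n in("scene","side"):
    P=pts(d[n]).reshape(-1,3);q=P[:,:2]-[.445,.011]; x=q@X; y=q@Y
    k=(P[:,2]>.15)&(P[:,2]<.25)&(x<.07)&(y>-.14)&(y<-.06); print(n,"stage z",np.percentile(P[k][:,2],[0,2,50,98,100]).round(3),"max y' for x'<40,50,60",[y[(k)&(x<t)].max().round(3) for t in(.03,.04,.05,.06)])
E
```

```text
2.6333 [0.46952147 0.10902267 0.20172458] 0.04406907359511788
scene
finger -0.07 tip z [-0.0222 -0.022  -0.0217 -0.0213] y [-0.032 -0.022]
finger 0 tip z [-0.0218 -0.0217 -0.0212 -0.0204] y [0.021 0.031]
side
finger -0.07 tip z [-0.0243 -0.0243 -0.0242 -0.024 ] y [-0.032 -0.027]
finger 0 tip z [-0.0261 -0.0254 -0.024  -0.0239] y [0.023 0.031]
wrist
finger -0.07 tip z [-0.0216 -0.0215 -0.0214 -0.0208] y [-0.03  -0.021]
finger 0 tip z [-0.0213 -0.0212 -0.021  -0.021 ] y [0.02 0.03]
3.2833 [0.46957483 0.10887897 0.20171428] 0.05572514562290377
scene
finger -0.07 tip z [-0.0219 -0.0219 -0.0219 -0.0212] y [-0.038 -0.028]
finger 0 tip z [-0.0216 -0.0216 -0.0213 -0.021 ] y [0.027 0.036]
side
finger -0.07 tip z [-0.0231 -0.023  -0.023  -0.0225] y [-0.038 -0.033]
finger 0 tip z [-0.0254 -0.0243 -0.0236 -0.0236] y [0.028 0.036]
wrist
finger -0.07 tip z [-0.0217 -0.0216 -0.0211 -0.0209] y [-0.037 -0.028]
finger 0 tip z [-0.0211 -0.0211 -0.021  -0.0205] y [0.028 0.037]
scene stage z [0.204 0.206 0.209 0.211 0.247] max y' for x'<40,50,60 [np.float64(-0.095), np.float64(-0.09), np.float64(-0.085), np.float64(-0.079)]
side stage z [0.15  0.153 0.211 0.248 0.25 ] max y' for x'<40,50,60 [np.float64(-0.073), np.float64(-0.073), np.float64(-0.073), np.float64(-0.073)]
```

```bash
python3 - <<'E'
from bench import r; from h import *
s=r.get_state(); T,R=tool(s); out=[]
for n in("scene","side"):
    c=r.read_camera(n); im=cv2.resize(c["pixels"],None,fx=3,fy=3,interpolation=2)
    P=np.array([T, T-R[:,2]*.019, T-R[:,2]*.07])
    p=cv2.projectPoints(P,np.array(c["rvec"],float),np.array(c["tvec"],float),np.array([[c["fx"],0,c["cx"]],[0,c["fy"],c["cy"]],[0,0,1]]),None)[0][:,0]
    for q,col in zip(p,((0,0,255),(0,255,0),(255,0,0))): cv2.circle(im,tuple(int(v*3+1) for v in q),4,col,-1)
    u,v=(p[0]*3).astype(int); u=np.clip(u,200,1719); v=np.clip(v,350,1000); out.append(im[v-350:v+200,u-200:u+200]); print(n,p.round(0).tolist())
cv2.imwrite("pics/grip.png",np.hstack(out))
E
```

```text
scene [[355.0, 143.0], [355.0, 130.0], [356.0, 96.0]]
side [[322.0, 148.0], [322.0, 137.0], [322.0, 105.0]]
```

View pics/grip.png

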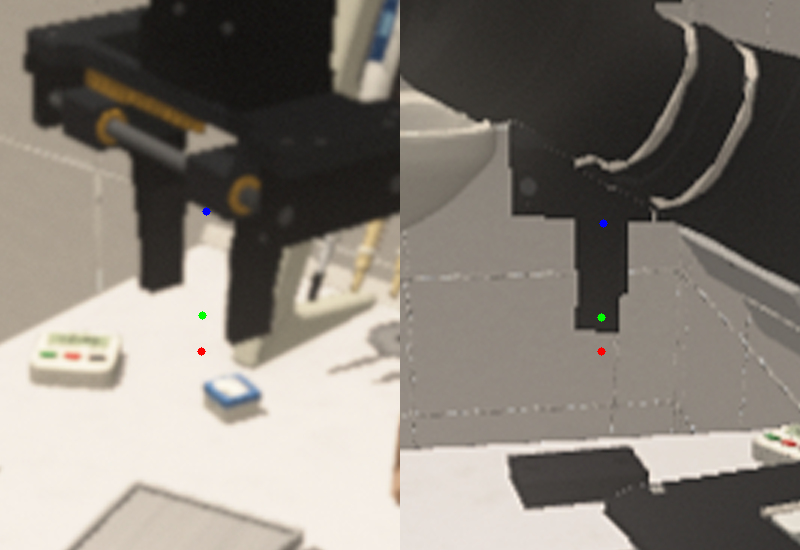

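The grip picture shows fingers ending about 22 mm short of the reported TCP, and the cloud says the same. So I take the finger tips at tool_pos z + 0.022 and will confirm by force. Next, measure the stack, tray and pile with the wrist camera from here.

```bash
python3 - <<'E'
from bench import r; from h import *
c=r.read_camera("wrist"); cv2.imwrite("pics/wrist2.png",c["pixels"]); W=pts(c)
np.save("w2.npy",W)
K=np.array([[c["fx"],0,c["cx"]],[0,c["fy"],c["cy"]],[0,0,1]])
print(cv2.projectPoints(np.array([[.449,.0155,.062],[.535,.18,.004],[.503,.37,.02]]),np.array(c["rvec"],float),np.array(c["tvec"],float),K,None)[0][:,0].round(0).tolist())
E
```

```text
[[222.0, 190.0], [390.0, 213.0], [558.0, 147.0]]
```

View pics/wrist2.png

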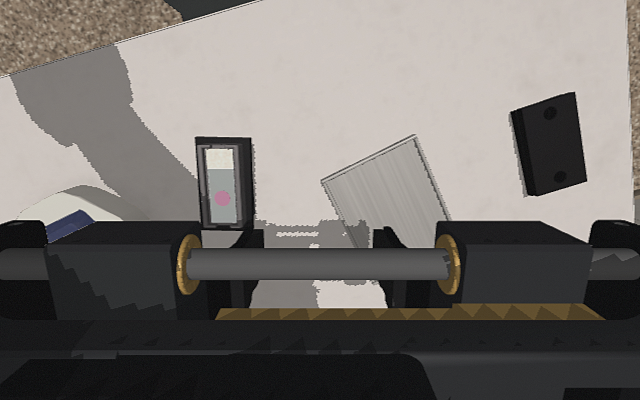

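The wrist view from above shows the carrier and plate at (223,185), the tray with corners (321,181) and (415,136), and the pile at (548,145). I measure all three from this view.

```bash
cat > m.py <<'E'
from bench import r; from h import *
def line_rect(c,box,z0,z1,h,name):
    return face(c,box,z0,z1,h,name)
if __name__=="__main__":
    c=r.read_camera("wrist")
    face(c,(190,130,260,232),.052,.075,.062,"carrier")
    face(c,(190,130,260,232),.033,.046,.040,"plate")
    face(c,(190,130,260,232),.033,.075,.040,"plate all")
    m=face(c,(500,80,600,205),.014,.03,.020,"pile")
    g=cv2.cvtColor(c["pixels"],6); k=np.zeros_like(g); k[80:205,500:600]=(g[80:205,500:600]<75)
    q=max(cv2.findContours(k,0,1)[0],key=cv2.contourArea)[:,0]; print("pile dark",rect(ray(c,q,.02)[:,:2]), "quad",cv2.approxPolyDP(q,6,True)[:,0].tolist())
    Q=ray(c,[(321,181),(415,136)],.009); v=Q[1]-Q[0]; print("tray edge",Q.round(4).tolist(),"len",np.linalg.norm(v).round(4),"yaw",np.degrees(np.arctan2(v[1],v[0])).round(1))
    W=pts(c)
    for p in((390,190),(370,200),(545,140),(222,165),(222,210),(300,100),(600,100)): print(p,W[p[1],p[0]].round(4))
E
python3 m.py
```

```text
carrier n 3524 zmed 0.0579 rect [0.4458, 0.0157, 0.084, 0.0423] -15.0
plate n 1446 zmed 0.0408 rect [0.4477, 0.0126, 0.1006, 0.0579] -15.9
plate all n 5068 zmed 0.0571 rect [0.4477, 0.0126, 0.1006, 0.0579] -15.9
pile n 5076 zmed 0.0207 rect [0.5001, 0.3646, 0.1012, 0.0606] 3.4
pile dark ([0.5002, 0.361, 0.1011, 0.0674], 3.6) quad [[574, 92], [510, 112], [530, 195], [586, 180]]
tray edge [[0.4753, 0.1111, 0.009], [0.4529, 0.225, 0.009]] len 0.1161 yaw 101.1
(390, 190) [0.5073 0.1863 0.004 ]
(370, 200) [0.5128 0.1609 0.0049]
(545, 140) [0.4918 0.3572 0.0201]
(222, 165) [0.4258 0.0226 0.0578]
(222, 210) [0.4694 0.008  0.0589]
(300, 100) [0.3827 0.1114 0.0008]
(600, 100) [ 4.680e-01  4.333e-01 -1.000e-04]
```

```bash
python3 -m creep '{"claw":[-1,-1,-1,-1,-1,-1,-1,-1],"slide":[[-0.02,-0.95,0],[-0.02,-0.95,0],[0,0,0.9],[0,0,0.9],[0,0,0.9],[0,0,0.9],[0,0,0.65],[0,0,0]],"twist":[[0,0,0],[0,0,0],[0,0,0],[0,0,0],[0,0,0],[0,0,0],[0,0,0],[0,0,0]]}'
python3 - <<'E'
from bench import r; from h import *
s=r.get_state(); go(s,[.4562,.0536,.048]); go(s,[.4458,.015,.048])
for n in("scene","side"):
    c=r.read_camera(n); print(n); tips(c,s)
    if n=="side": cv2.imwrite("pics/side3.png",cv2.resize(c["pixels"][120:320,200:460],None,fx=3,fy=3,interpolation=2))
E
```

```text
time: 4.3
tool_pos: [0.4531, 0.0529, 0.071]
eef_rot: [0.129, 0.992, -0.001, -0.004]
force: [-0.8, -0.3, -0.3]
width: 0.0865
finger_force: 0.0
to go units [-0.098  0.051  0.766] tool x yaw 165.21 tilt 0.44
to go units [-0.091 -1.281  0.771] tool x yaw 165.21 tilt 0.44
scene
finger -0.07 tip z [0.0299 0.0299 0.0299 0.03  ] y [-0.061 -0.02 ]
finger 0 tip z [-0.022  -0.0219 -0.0219 -0.0215] y [0.042 0.053]
side
finger -0.07 tip z [0.0299 0.0299 0.0299 0.03  ] y [-0.067 -0.02 ]
finger 0 tip z [-0.0275 -0.0258 -0.0255 -0.0255] y [0.045 0.051]
```

View pics/side3.png

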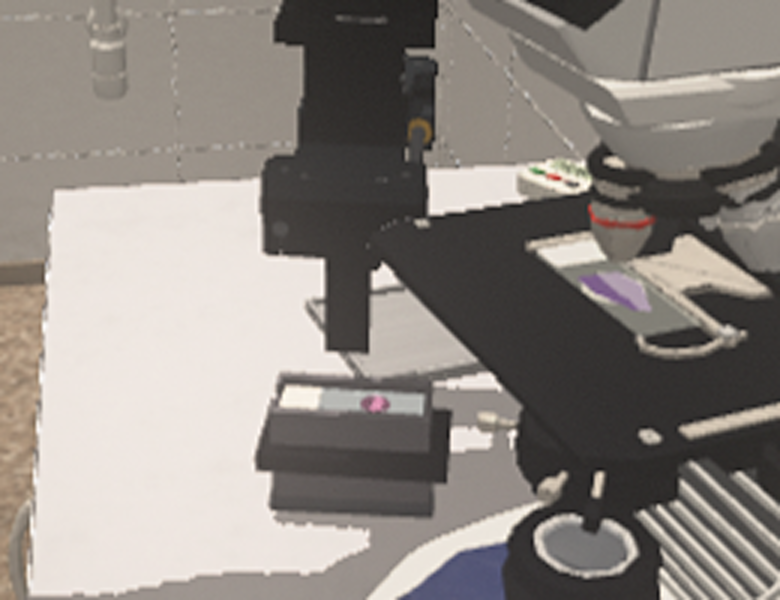

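The side view shows the finger tip at (347,350), clearly above the carrier glass at (350,400), with the body left of the stage edge. Tips are at TCP + 22 mm, so I slide in above the carrier, under the stage.

```bash
python3 -m creep '{"claw":[-1,-1,-1,-1,-1,-1,-1],"slide":[[0,0,0.4],[0,0,0.35],[0,0,0],[-0.05,-0.64,0],[-0.05,-0.64,0],[0,0,0],[0,0,0]],"twist":[[0,0,0],[0,0,0],[0,0,0],[0,0,0],[0,0,0],[0,0,0],[0,0,0]]}'
python3 - <<'E'
from bench import r; from h import *
s=r.get_state(); go(s,[.4458,.015,.021])
c=r.read_camera("side"); cv2.imwrite("pics/side4.png",cv2.resize(c["pixels"][120:320,200:460],None,fx=3,fy=3,interpolation=2))
c=r.read_camera("wrist"); tips(c,s); face(c,(60,100,560,240),.052,.075,.062,"carrier")
E
```

```text
time: 4.98
tool_pos: [0.4504, 0.0151, 0.0532]
eef_rot: [0.13, 0.992, 0.0, 0.001]
force: [-0.6, 0.8, 0.3]
width: 0.0871
finger_force: 0.0
to go units [ 0.152 -0.043  1.074] tool x yaw 165.08 tilt 0.17
finger -0.07 tip z [0.0139 0.014  0.014  0.0147] y [-0.05  -0.001]
finger 0 tip z [0.014  0.0141 0.0143 0.0144] y [0.001 0.052]
carrier n 6283 zmed 0.0578 rect [0.4271, 0.0196, 0.0467, 0.0399] -14.9
```

View pics/side4.png

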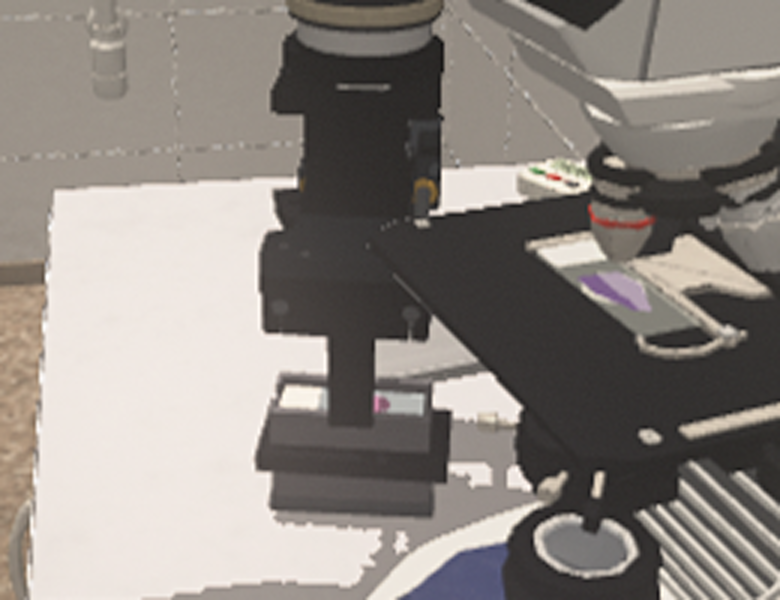

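The side view shows the near finger at (350,425) just in front of the carrier, with the body under the stage edge and no contact force. Lowering to tip z≈0.044.

```bash
python3 -m creep '{"claw":[-1,-1,-1,-1,-1,-1,-1],"slide":[[0.05,-0.02,0.25],[0.05,-0.02,0.25],[0.05,-0.02,0.25],[0,0,0.25],[0,0,0],[0,0,0],[0,0,0]],"twist":[[0,0,0],[0,0,0],[0,0,0],[0,0,0],[0,0,0],[0,0,0],[0,0,0]]}'
python3 - <<'E'
from bench import r; from h import *
s=r.get_state(); go(s,[.4458,.0146,.021])
E
```

```text
time: 5.67
tool_pos: [0.4446, 0.015, 0.0216]
eef_rot: [0.129, 0.992, -0.0, -0.0]
force: [0.1, 0.4, 1.2]
width: 0.087
finger_force: 0.0
to go units [-0.042 -0.002  0.018] tool x yaw 165.21 tilt 0.01
```

```bash
python3 -m creep '{"claw":[0,0.2,0.3,0.3,0.3,0.3,0.3,0.3,0.3],"slide":[[0,0,0],[0,0,0],[0,0,0],[0,0,0],[0,0,0],[0,0,0],[0,0,0],[0,0,0],[0,0,0]],"twist":[[0,0,0],[0,0,0],[0,0,0],[0,0,0],[0,0,0],[0,0,0],[0,0,0],[0,0,0],[0,0,0]]}' 18
```

```text
time: 6.42
tool_pos: [0.4445, 0.015, 0.0217]
eef_rot: [0.129, 0.992, 0.0, 0.0]
force: [0.1, -0.1, -0.4]
width: 0.0399
finger_force: 18.0
```

Gripped at 39.9 mm, which is the carrier. Now a small lift, out to +y, then up.

```bash
python3 -m creep '{"claw":[0.3,0.3,0.3,0.3,0.3,0.3,0.3,0.3,0.3,0.3,0.3],"slide":[[0,0,-0.15],[0,0,-0.15],[0,0,-0.1],[0,0.3,0],[0,0.5,0],[0,0.5,0],[0,0.5,-0.3],[0,0.3,-0.5],[0,0,-0.5],[0,0,0],[0,0,0]],"twist":[[0,0,0],[0,0,0],[0,0,0],[0,0,0],[0,0,0],[0,0,0],[0,0,0],[0,0,0],[0,0,0],[0,0,0],[0,0,0]]}'
python3 - <<'E'
from bench import r; from h import *
s=r.get_state(); go(s,[.536,.181,.08])
c=r.read_camera("wrist"); face(c,(60,0,330,260),.032,.046,.040,"plate")
c=r.read_camera("side");cv2.imwrite("pics/side5.png",cv2.resize(c["pixels"][120:320,200:460],None,fx=3,fy=3,interpolation=2))
W=pts(c);k=abs(W-s["tool_pos"]).max(-1)<.06; print(np.isfinite(W[k]).all())
E
```

```text
time: 7.33
tool_pos: [0.461, 0.0766, 0.0731]
eef_rot: [0.128, 0.992, 0.0, 0.001]
force: [-0.9, -0.7, -0.5]
width: 0.04
finger_force: 18.0
to go units [-1.532  4.003 -0.224] tool x yaw 165.25 tilt 0.1
plate n 6896 zmed 0.0408 rect [0.4321, 0.0172, 0.0686, 0.0577] -16.0
True
```

View pics/side5.png

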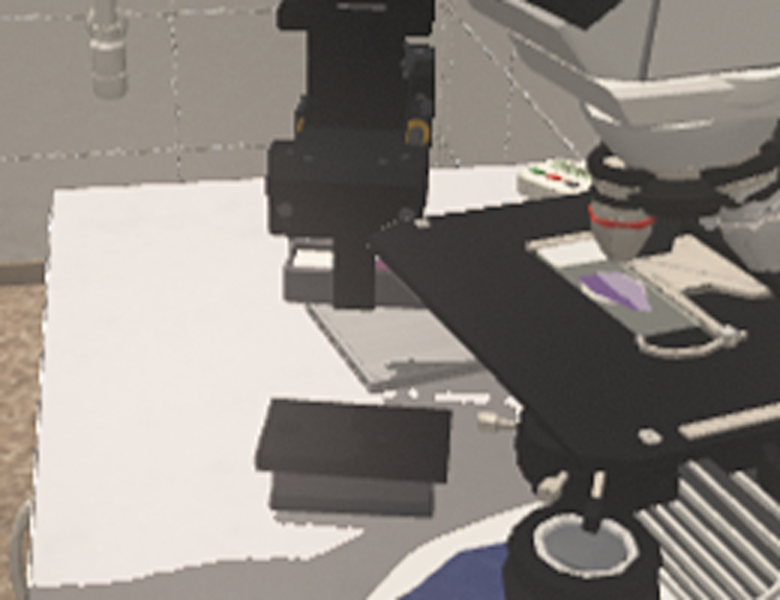

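The side view shows the carrier held level at (350,275) and the spacer left in place at (355,435). Moving over the tray and aligning.

```bash
python3 -m creep '{"claw":[0.3,0.3,0.3,0.3,0.3,0.3,0.3,0.3,0.3,0.3,0.3,0.3,0.3,0.3],"slide":[[-0.13,0.33,0],[-0.25,0.67,0],[-0.25,0.67,0],[-0.25,0.67,0],[-0.25,0.67,0],[-0.25,0.67,0],[-0.13,0.33,0],[0,0,0],[0,0,0],[0,0,0],[0,0,0],[0,0,0],[0,0,0],[0,0,0]],"twist":[[0,0,0],[0,0,0],[0,0,0],[0,0,0],[0,0,0],[0,0,0],[0,0,0],[0,0,-0.7],[0,0,-0.9],[0,0,-0.9],[0,0,-0.9],[0,0,-0.9],[0,0,0],[0,0,0]]}'
python3 - <<'E'
from bench import r; from h import *
s=r.get_state(); go(s,[.536,.181,-.0143])
c=r.read_camera("wrist"); cv2.imwrite("pics/wrist6.png",c["pixels"])
c=r.read_camera("scene"); face(c,(200,60,460,300),.095,.125,.1131,"carrier")
E
```

```text
time: 8.6
tool_pos: [0.5348, 0.1802, 0.0721]
eef_rot: [-0.094, 0.996, -0.0, -0.001]
force: [-0.2, -0.9, -0.4]
width: 0.0397
finger_force: 18.0
to go units [-0.049  0.018  2.882] tool x yaw -169.17 tilt 0.07
carrier n 2226 zmed 0.1087 rect [0.5285, 0.1729, 0.1175, 0.0699] 37.3
```

View pics/wrist6.png

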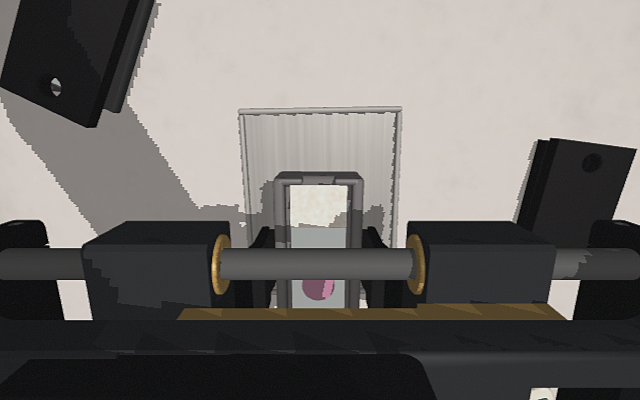

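The wrist view shows the carrier at (318,240) centred between the tray's long rims (240 and 402) and parallel to them. Lowering, the last part slowly.

```bash
python3 -m creep '{"claw":[0.3,0.3,0.3,0.3,0.3,0.3,0.3,0.3],"slide":[[-0.05,0.02,0.3],[0,0,0.5],[0,0,0.5],[0,0,0.5],[0,0,0.4],[0,0,0.3],[0,0,0],[0,0,0]],"twist":[[0,0,0],[0,0,0],[0,0,0],[0,0,0],[0,0,0],[0,0,0],[0,0,0],[0,0,0]]}'
python3 - <<'E'
from bench import r; from h import *
s=r.get_state(); go(s,[.536,.181,-.0143])
E
```

```text
time: 9.37
tool_pos: [0.5362, 0.1815, -0.0027]
eef_rot: [-0.096, 0.995, -0.0, -0.0]
force: [0.2, 0.1, -1.1]
width: 0.0401
finger_force: 18.0
to go units [ 0.011 -0.014  0.385] tool x yaw -169.0 tilt 0.05
```

```bash
python3 -m creep '{"claw":[0.3,0.3,0.3,0.3,0.3,0.3,0.3,0.3],"slide":[[0,0,0.07],[0,0,0.07],[0,0,0.07],[0,0,0.05],[0,0,0.04],[0,0,0.04],[0,0,0],[0,0,0]],"twist":[[0,0,0],[0,0,0],[0,0,0],[0,0,0],[0,0,0],[0,0,0],[0,0,0],[0,0,0]]}'
```

```text
time: 10.03
tool_pos: [0.5364, 0.1815, -0.0125]
eef_rot: [-0.096, 0.995, 0.0, -0.0]
force: [-0.2, 0.3, 0.0]
width: 0.0399
finger_force: 18.0
```

```bash
python3 -m creep '{"claw":[0.3,0.3,0.3,0.3,0.3],"slide":[[0,0,0.02],[0,0,0.02],[0,0,0.02],[0,0,0],[0,0,0]],"twist":[[0,0,0],[0,0,0],[0,0,0],[0,0,0],[0,0,0]]}'|egrep 'pos|force'
python3 -m creep '{"claw":[0.3,0.3,0.3,0.3],"slide":[[0,0,0.02],[0,0,0.02],[0,0,0],[0,0,0]],"twist":[[0,0,0],[0,0,0],[0,0,0],[0,0,0]]}'|egrep 'pos|force'
```

```text
tool_pos: [0.5365, 0.1816, -0.0142]
force: [-0.4, -0.2, -0.1]
finger_force: 18.0
tool_pos: [0.5365, 0.1816, -0.0142]
force: [-2.9, -1.0, 9.6]
finger_force: 18.0
```

Touchdown is at the predicted height (9.6 N). I ease off slightly and open just enough to stay inside the rim.

```bash
python3 -m creep '{"claw":[0.3,0.3,0.0,-0.1,-0.3,-0.3,-0.3,-0.3],"slide":[[0,0,-0.02],[0,0,0],[0,0,0],[0,0,0],[0,0,0],[0,0,0],[0,0,0],[0,0,0]],"twist":[[0,0,0],[0,0,0],[0,0,0],[0,0,0],[0,0,0],[0,0,0],[0,0,0],[0,0,0]]}'
python3 -m creep '{"claw":[-0.3,-0.3,-0.3,-0.3,-1,-1,-1,-1],"slide":[[0,0,-0.2],[0,0,-0.4],[0,0,-0.7],[0,0,-0.7],[0,0,-0.8],[0,0,-0.8],[0,0,0],[0,0,0]],"twist":[[0,0,0],[0,0,0],[0,0,0],[0,0,0],[0,0,0],[0,0,0],[0,0,0],[0,0,0]]}'
python3 - <<'E'
from bench import r; from h import *
s=r.get_state(); go(s,[.4615,.0610,.0755])
for n,b in(("wrist",(200,100,440,245)),("scene",(285,150,400,260))):
    c=r.read_camera(n); face(c,b,.017,.035,.026,n+" carrier")
E
```

```text
time: 11.45
tool_pos: [0.5364, 0.1815, -0.015]
eef_rot: [-0.096, 0.995, 0.0, -0.0]
force: [1.2, 0.4, -0.4]
width: 0.0558
finger_force: 0.0
time: 12.12
tool_pos: [0.5377, 0.182, 0.0957]
eef_rot: [-0.096, 0.995, 0.001, 0.002]
force: [-0.7, 0.2, 0.4]
width: 0.0758
finger_force: 0.0
to go units [ 3.268 -3.475  0.654] tool x yaw -168.99 tilt 0.27
wrist carrier n 4888 zmed 0.0218 rect [0.5339, 0.1812, 0.0766, 0.0399] 10.8
scene carrier n 832 zmed 0.0222 rect [0.536, 0.1783, 0.0959, 0.0464] 11.1
```

The carrier lies at (0.536,0.181) with its top at about 0.026, as it should. Now back for the spacer.

```bash
python3 -m creep '{"claw":[-1,-1,-1,-1,-1,-1,-1,-1,-1,-1,-1,-1,-1,-1],"slide":[[0,0,0],[0,0,0],[0,0,0],[0,0,0],[0,0,0],[0.22,-0.76,0],[0.22,-0.76,0],[0.22,-0.76,0.1],[0.22,-0.76,0.3],[0.22,-0.76,0.5],[0.22,-0.76,0.6],[0,0,0],[0,0,0],[0,0,0]],"twist":[[0,0,0.9],[0,0,0.9],[0,0,0.9],[0,0,0.9],[0,0,0.9],[0,0,0],[0,0,0],[0,0,0],[0,0,0],[0,0,0],[0,0,0],[0,0,0],[0,0,0],[0,0,0]]}'
python3 - <<'E'
from bench import r; from h import *
s=r.get_state(); go(s,[.4473,.0127,.036]); go(s,[.4473,.0127,.010])
E
```

```text
time: 13.38
tool_pos: [0.4608, 0.0612, 0.0478]
eef_rot: [0.139, 0.99, 0.0, -0.0]
force: [-0.4, 0.5, 0.2]
width: 0.087
finger_force: 0.0
to go units [-0.013 -1.679  0.394] tool x yaw 164.01 tilt 0.03
to go units [-0.014 -1.679  1.261] tool x yaw 164.01 tilt 0.03
```

```bash
python3 -m creep '{"claw":[-1,-1,-1,-1,-1,-1,-1,-1,-1],"slide":[[0,0,0.2],[0,0,0.2],[0,0,0],[0,-0.56,0],[0,-0.56,0],[0,-0.56,0],[0,0,0],[0,0,0],[0,0,0]],"twist":[[0,0,0],[0,0,0],[0,0,0],[0,0,0],[0,0,0],[0,0,0],[0,0,0],[0,0,0],[0,0,0]]}'
python3 - <<'E'
from bench import r; from h import *
s=r.get_state()
c=r.read_camera("wrist"); face(c,(60,60,580,245),.034,.046,.040,"plate"); go(s,[.4473,.0127,.010])
E
```

```text
time: 14.13
tool_pos: [0.4474, 0.0134, 0.0362]
eef_rot: [0.139, 0.99, 0.0, 0.0]
force: [0.1, 0.1, -0.4]
width: 0.0873
finger_force: 0.0
plate n 9349 zmed 0.0408 rect [0.4256, 0.0185, 0.0563, 0.0543] 74.0
to go units [-0.004 -0.025  0.873] tool x yaw 164.07 tilt 0.05
```

```bash
python3 -m creep '{"claw":[-1,-1,-1,-1,-1,-1],"slide":[[0,-0.03,0.25],[0,0,0.25],[0,0,0.2],[0,0,0.17],[0,0,0],[0,0,0]],"twist":[[0,0,0],[0,0,0],[0,0,0],[0,0,0],[0,0,0],[0,0,0]]}'|egrep "pos|force"
python3 -m creep '{"claw":[-0.4,-0.2,-0.1,-0.1,-0.1,-0.1,-0.1,-0.1],"slide":[[0,0,0],[0,0,0],[0,0,0],[0,0,0],[0,0,0],[0,0,0],[0,0,0],[0,0,0]],"twist":[[0,0,0],[0,0,0],[0,0,0],[0,0,0],[0,0,0],[0,0,0],[0,0,0],[0,0,0]]}' 20
```

```text
tool_pos: [0.4462, 0.0116, 0.0095]
force: [0.5, -0.1, -0.2]
finger_force: 0.0
time: 15.35
tool_pos: [0.4467, 0.0117, 0.0102]
eef_rot: [0.139, 0.99, 0.0, 0.0]
force: [-0.5, 0.6, 0.5]
width: 0.0557
finger_force: 20.0
```

Plate gripped at 55.7 mm. Lift, go out to +y and carry it toward the pile, stopping short to re-measure.

```bash
python3 -m creep '{"claw":[-0.1,-0.1,-0.1,-0.1,-0.1,-0.1,-0.1,-0.1,-0.1,-0.1,-0.1,-0.1,-0.1,-0.1,-0.1,-0.1,-0.1,-0.1],"slide":[[0,0,-0.15],[0,0,-0.15],[0,0.4,0],[0.1,0.7,0],[0.15,0.9,-0.3],[0.15,0.9,-0.6],[0.15,0.9,-0.6],[0.15,0.9,-0.6],[0.15,0.9,-0.6],[0.15,0.9,0],[0.15,0.9,0],[0.15,0.7,0],[0,0,0],[0,0,0],[0,0,0],[0,0,0],[0,0,0],[0,0,0]],"twist":[[0,0,0],[0,0,0],[0,0,0],[0,0,0],[0,0,0],[0,0,0],[0,0,0],[0,0,0],[0,0,0],[0,0,0],[0,0,0],[0,0,0],[0,0,-0.8],[0,0,-0.8],[0,0,-0.8],[0,0,-0.85],[0,0,0],[0,0,0]]}'
python3 - <<'E'
from bench import r; from h import *
s=r.get_state(); go(s,[.5001,.3665,.04])
c=r.read_camera("wrist"); cv2.imwrite("pics/wrist7.png",c["pixels"]); face(c,(330,0,639,245),.016,.028,.020,"pile")
T,R=tool(s); face(c,(200,0,440,245),T[2]+.0198+.004,T[2]+.04,T[2]+.0298,"held")
E
```

```text
time: 16.85
tool_pos: [0.4759, 0.2557, 0.1002]
eef_rot: [-0.029, 1.0, 0.0, -0.0]
force: [-0.7, -1.1, -1.6]
width: 0.0556
finger_force: 20.0
to go units [-1.022  3.638  2.008] tool x yaw -176.63 tilt 0.01
pile n 3463 zmed 0.0207 rect [0.4789, 0.3645, 0.0579, 0.0573] -86.7
held n 10759 zmed 0.1308 rect [0.4486, 0.2544, 0.078, 0.0441] -86.7
```

View pics/wrist7.png

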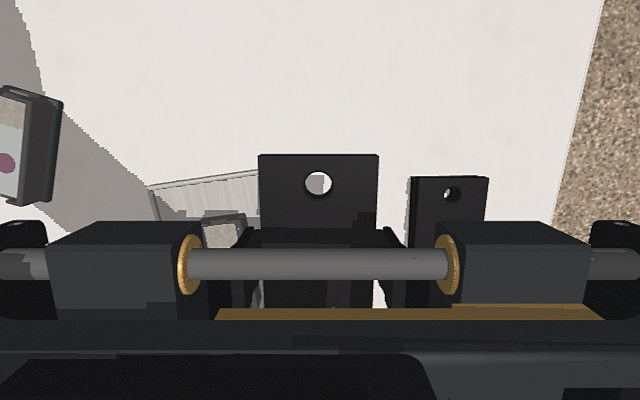

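The wrist view shows the held spacer (hole at 318,183) parallel to the pile (hole at 452,195), with the lowest carrier still at left. The pile centre is confirmed at (0.500,0.3665), yaw 3.3°.

```bash
python3 -m creep '{"claw":[-0.1,-0.1,-0.1,-0.1,-0.1,-0.1,-0.1,-0.1,-0.1,-0.1,-0.1,-0.1],"slide":[[-0.1,0.4,0],[-0.2,0.7,0],[-0.2,0.7,0],[-0.2,0.7,0],[-0.2,0.7,0],[-0.1,0.44,0],[0,0,0.4],[0,0,0.5],[0,0,0.5],[0,0,0.3],[0,0,0],[0,0,0]],"twist":[[0,0,0],[0,0,0],[0,0,0],[0,0,0],[0,0,0],[0,0,0],[0,0,0],[0,0,0],[0,0,0],[0,0,0],[0,0,0],[0,0,0]]}'
python3 - <<'E'
from bench import r; from h import *
s=r.get_state(); go(s,[.4995,.3665,.0002]); T,R=tool(s)
c=r.read_camera("wrist"); cv2.imwrite("pics/wrist8.png",c["pixels"]); 
W=pts(c); z=W[100:232,200:440,2]; print(np.histogram(z[np.isfinite(z)],bins=np.arange(0,.12,.01))[0])
face(c,(200,60,440,232),T[2]+.022,T[2]+.036,T[2]+.0298,"held")
face(c,(200,60,440,232),.015,.027,.020,"pile")
E
```

```text
time: 17.9
tool_pos: [0.4989, 0.3657, 0.0483]
eef_rot: [-0.03, 1.0, -0.001, -0.001]
force: [-0.3, -0.5, -1.4]
width: 0.0556
finger_force: 20.0
to go units [-0.023  0.027  1.605] tool x yaw -176.54 tilt 0.11
[19376   224   986     0     0     0    20  8471   430     0     0]
held n 8934 zmed 0.079 rect [0.4683, 0.3642, 0.0727, 0.0374] -86.6
pile n 1115 zmed 0.0209 rect [0.4526, 0.3637, 0.0562, 0.005] -86.6
```

View pics/wrist8.png

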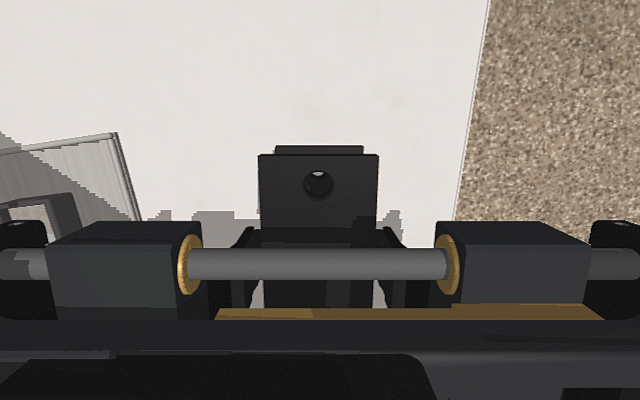

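The pile's end strip shows at (318,150) just beyond the held spacer, centred on it, and both measurements agree within 1 mm. Lowering.

```bash
python3 -m creep '{"claw":[-0.1,-0.1,-0.1,-0.1,-0.1,-0.1,-0.1,-0.1,-0.1],"slide":[[-0.02,0.03,0.3],[0,0,0.4],[0,0,0.3],[0,0,0.2],[0,0,0.15],[0,0,0.1],[0,0,0.05],[0,0,0],[0,0,0]],"twist":[[0,0,0],[0,0,0],[0,0,0],[0,0,0],[0,0,0],[0,0,0],[0,0,0],[0,0,0],[0,0,0]]}'
python3 - <<'E'
from bench import r; from h import *
s=r.get_state(); go(s,[.4993,.3665,.0002])
E
```

```text
time: 18.7
tool_pos: [0.5, 0.3679, 0.0043]
eef_rot: [-0.031, 1.0, 0.0, 0.0]
force: [0.1, 0.1, -0.1]
width: 0.0556
finger_force: 20.0
to go units [ 0.025 -0.045  0.135] tool x yaw -176.49 tilt 0.03
```

```bash
python3 -m creep '{"claw":[-0.1,-0.1,-0.1,-0.1,-0.1,-0.1],"slide":[[0.02,-0.04,0.03],[0,0,0.03],[0,0,0.03],[0,0,0.03],[0,0,0],[0,0,0]],"twist":[[0,0,0],[0,0,0],[0,0,0],[0,0,0],[0,0,0],[0,0,0]]}'|egrep "pos|force"
python3 -m creep '{"claw":[-0.1,-0.1,-0.1,-0.1],"slide":[[0,0,0.02],[0,0,0.01],[0,0,0],[0,0,0]],"twist":[[0,0,0],[0,0,0],[0,0,0],[0,0,0]]}'|egrep "pos|force"
```

```text
tool_pos: [0.4992, 0.3665, 0.0004]
force: [0.0, 0.0, -1.0]
finger_force: 20.0
tool_pos: [0.4993, 0.3666, 0.0002]
force: [-1.7, -1.8, 4.5]
finger_force: 20.0
```

```bash
python3 -m creep '{"claw":[-0.1,-0.2,-0.4,-0.7,-0.7,-0.7,-0.7],"slide":[[0,0,-0.01],[0,0,0],[0,0,0],[0,0,0],[0,0,0],[0,0,0],[0,0,0]],"twist":[[0,0,0],[0,0,0],[0,0,0],[0,0,0],[0,0,0],[0,0,0],[0,0,0]]}'|egrep "pos|force|width"
python3 -m creep '{"claw":[-0.7,-0.7,-0.7,-0.7,-0.7,-0.7,-0.7,-0.7,-0.7,-0.7,-0.7,-0.7],"slide":[[0,0,-0.2],[0,0,-0.4],[0,0,-0.7],[0,0,-0.8],[0,0,-0.8],[0,0,-0.8],[-0.5,-0.8,0],[-0.5,-0.8,0],[-0.5,-0.8,0],[-0.5,-0.8,0],[0,0,0],[0,0,0]],"twist":[[0,0,0],[0,0,0],[0,0,0],[0,0,0],[0,0,0],[0,0,0],[0,0,0],[0,0,0],[0,0,0],[0,0,0],[0,0,0],[0,0,0]]}'
python3 - <<'E'
from bench import r; from h import *
c=r.read_camera("scene"); cv2.imwrite("pics/scene9.png",cv2.resize(c["pixels"][110:320,200:460],None,fx=2.8,fy=2.8,interpolation=2))
face(c,(220,140,300,210),.024,.036,.030,"scene spacer"); face(c,(285,150,400,260),.017,.035,.026,"carrier")
c=r.read_camera("wrist"); face(c,(330,0,639,245),.025,.037,.030,"wrist spacer"); face(c,(330,0,639,245),.013,.0245,.02,"below")
E
```

```text
tool_pos: [0.4992, 0.3664, -0.0004]
force: [0.2, 0.2, 0.5]
width: 0.0726
finger_force: 0.0
time: 21.12
tool_pos: [0.5666, 0.272, 0.1121]
eef_rot: [-0.028, 1.0, 0.0, 0.001]
force: [-0.5, 0.7, 0.1]
width: 0.0743
finger_force: 0.0
scene spacer n 993 zmed 0.031 rect [0.5007, 0.3636, 0.1085, 0.0656] 3.7
carrier n 935 zmed 0.022 rect [0.5355, 0.1786, 0.0968, 0.0462] 10.4
wrist spacer n 9452 zmed 0.0308 rect [0.5003, 0.366, 0.0995, 0.0581] 3.4
below n 674 zmed 0.0193 rect [0.5021, 0.338, 0.1, 0.0044] 3.7
```

View pics/scene9.png

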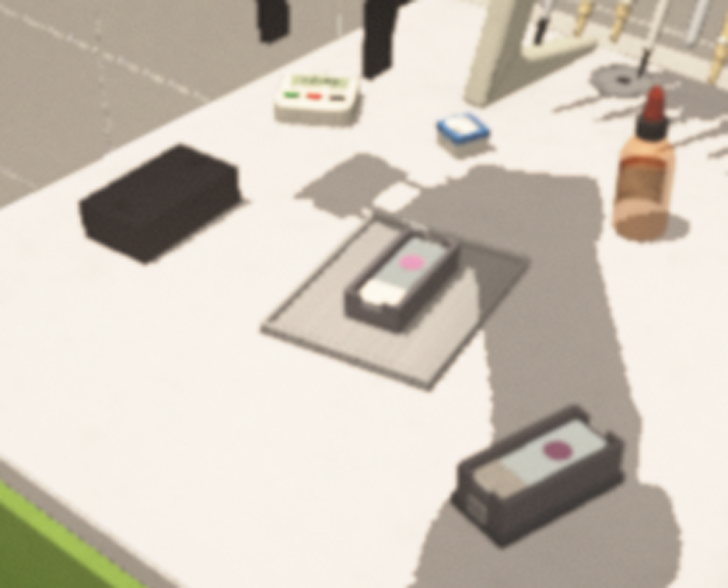

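The scene view shows the spacer squarely on the pile at (160,203), the carrier flat in the tray at (405,280) and the lowest carrier still in its foot at (540,475). The gripper is clear. Handing in.

```bash
python3 -c "
from bench import r
print(r.sign_off())"
```

```text
the job is handed in; nothing more can be done
None
```

I handed the job in at about 21 s: the carrier lies flat, glass up, centred in the tray; the spacer sits squarely on the unmoved pile; and the lowest carrier is still in its foot (sign-off returned no verdict).

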